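# Fit the solid dust baffle into the finishing machine's guides

## Task

Take the solid dust baffle (the plate without a window) out of the slanted rack and slide it edgewise down the two upright guides of the bench finishing machine, pressing it gently past the pinching leaf springs until it sits fully home on the tray, then let go. Leave the windowed plate in the rack, and leave everything else on the bench where it is.

Things in the scene. Friction and masses are not known exactly. Their poses are not given: they have to be found in the camera images.
- baffle: solid steel plate, loose, 175 to 350 g: 100 wide, 100 tall, 5 mm thick, lowest 10 mm narrowed to 94; on the middle of its top edge a black grip block 50 wide, 12 thick, 45 mm tall. Origin: middle of the lower edge; z up the plate, y along its width, x through it. It starts in a rack bay, leaning 25 degrees, top away from the robot. Either face may go forward
- frame: the other plate, loose, same outline, grip and axes as the solid one, but with a 68 x 68 mm window through it; it stands in the other bay and must stay there
- baffle_grip (a point): centre of the solid plate's grip block, 122.5 mm up from its lower edge; turns with the plate
- rack: fixed grey rack, base 150 x 236 mm, origin under its centre; two bays centred 56 mm either side along y. Each is a slot 8.5 mm wide (4 mm play along the plate's width) leaning 25 degrees, top towards its +x, away from the robot. Plates' lower edges rest at x = -30, z = 22 mm; slot walls reach 36 mm up the plate, strips behind its side edges 75; draw it out along its own slope
- machine: fixed bench finishing machine, red tray 160 x 160 x 22 mm, origin under the tray's centre. Two upright aluminium guides face each other along y, 45 mm long in x, tops 115 mm above the table, 84.5 mm free between them, each with a vertical groove at x = 0. Behind them, x = 80 to 136 mm, a drum and housing 126 mm tall
- tray: the machine's red tray under the guides, fixed, 160 x 160 x 22 mm; origin at the centre of its underside, axes as the machine's; the plate must not be rammed onto it
- seat (a point): on the rigid tray, midway between the grooves, 22 mm above the table: where the middle of the plate's lower edge must rest; axes as the machine's. In each groove's -x wall a leaf spring pinches the plate against the other wall, strongest from 45 mm above the tray: from there down it needs a push of about 5 to 20 N, weight alone does not seat it; the tray is the hard stop
- mouth (a point): midway between the tops of the guides, 93 mm straight above the seat. The grooves are open at the top, 7.5 mm wide in x, their bottoms 103 mm apart in y (2.5 mm play in the plate's thickness, 3 mm in its width); the top 9 mm flare as a lead-in by about 3 mm each way
- last: loose wooden shoe last, about 210 x 78 x 100 mm, bystander; origin under it
- jar: loose small closed jar, 40 mm across, 55 mm tall, bystander; origin at the centre of its underside
- hammer: loose hammer lying on the bench, bystander
- brush: loose brush lying on the bench, bystander
- heel: loose shoe heel block, 60 x 55 x 41 mm, bystander; origin at the centre of its underside
- tin: loose flat round tin, 72 mm across, 24 mm tall, bystander; origin at the centre of its underside
Not all that is in view belongs to the job. What is shaped like the baffle but brown or red is not meant.

How it is judged:
On the way, in this order (a step that is already met when the one before it is completed fails the run):
1. the solid plate is out of the rack (z of baffle in the frame of rack above 0.09 m), for 0.1 s.
2. the solid plate stands upright in both guides, its lower edge inside the grooves (horizontal distance between baffle and seat below 0.006 m and angle between baffle's own z axis and vertical below 0.1 rad and angle between the y axis of baffle and the y axis of machine, either way round below 0.08 rad and z of baffle in the frame of seat below 0.08 m), for 0.1 s.
At the end, for the whole second after the job is handed in: the solid plate rests released in the guides, its lower edge's middle within 4 mm of the seat sideways and under 3 mm above it, upright and square within 3 degrees; the windowed plate within 15 mm and the other loose things within 30 mm of their starts (horizontal distance between baffle and seat below 0.004 m and z of baffle in the frame of seat below 0.003 m and angle between baffle's own z axis and vertical below 0.05 rad and angle between the y axis of baffle and the y axis of machine, either way round below 0.06 rad and linear speed of baffle below 0.02 m/s and contact force between the fingers and baffle below 0.1 N and distance of frame from where it was at the start of the episode below 0.015 m and distance of each of last, jar, hammer, brush, heel, tin from where it was at the start of the episode below 0.03 m); the robot touches nothing.
It fails at once if the solid plate is rammed onto the tray with more than 45 N (contact force between baffle and tray above 45 N).
It fails at once if the windowed plate is pulled out of its place (distance of frame from where it was at the start of the episode above 0.015 m).
It fails at once if a bystander is pushed more than 30 mm (distance of any of last, jar, hammer, brush, heel, tin from where it was at the start of the episode above 0.03 m).
It also fails if it takes over 54 s, if anything falls off the work surface, if the arm or the gripper's body presses on something with over 40 N, if the wrist force passes 120 N, or if a joint passes its speed limit or range.

## Robot

A 7-joint arm with a two-finger parallel gripper is mounted at the origin on the work surface. World frame = base frame: x ahead of the robot, y to its left, z up, the work surface at z = 0. Lengths are in m, angles in rad, forces in N, time in s.
With the tool pointing down it reaches from about 0.425 to 1.025 m from the base axis. Payload 9.4 kg.
Tool frame: the origin (TCP) lies midway between the tips of the shut fingers; the grasp point (between the pads) lies 19 mm behind it; z points along the fingers, y is the direction in which the jaws open and shut (so a half turn about z gives the same grasp; the last joint's range is limited). The gripper opens to 93 mm and grips with 3 to 60 N. Pads are 15 mm wide; open, the fingers measure 128 mm over their backs; the gripper's body (75 mm by 188 mm) begins 65 mm behind the grasp point.
Start: joints at [-1.204, 0.599, -0.003, 1.599, 0.002, 0.943, -0.08], TCP at [0.311, 0.655, 0.219] pointing down, gripper open.
Joint ranges: [-2.57, 2.57], [-0.35, 1.97], [-1.29, 1.29], [0.11, 2.56], [-1.05, 4.19], [0.11, 1.86], [-2.63, 2.63]. Speed limits (rad/s): [2.22, 2.22, 3.01, 3.01, 3.14, 3.14, 3.14].

## Interface

Orientations are given as a unit quaternion [w, x, y, z].
In Python, from station import bot gives the robot as it stands. The module is installed in compiled form; this text tells all that it offers.
- The arm moves only by the shell command python3 -m inch 'ROWS'. ROWS is JSON, a list that holds one entry, the list of rows, each a list of 7 numbers: the shift along the world's x, y, z in mm, then the turn, a rotation vector about the world's x, y, z in degrees, then the closure, from 0 (fully open) to 1 (shut). A call has 1 to 20 rows; each row shifts and turns the commanded pose from where the row before left it; what a row does not reach is not made up. A row lasts 1/12 s, in which the tool goes at most 41.7 mm and 7.16 degrees, less where a joint would pass 70% of its speed; a pose out of reach is approached as far as the arm can. A call with a gripper value outside its range is refused whole. The fingers move at their own pace and stop on an object; the grip force is fixed at half the most. Time passes only in rows, so rows that do not move let the fingers close. It gives the time, the measured TCP pose, the force and the opening at its end, in the units of the state.
- bot.observe(): the state, without advancing time (a new reading comes with each control period).
- bot.capture(name): name is "scene" or "side" or "wrist"; returns a dict with "img" (400x640x3 uint8, blue, green, red), "vfov" (degrees; the focal length in pixels is half the picture's height over the tangent of half this angle, whatever the lens; pixels are square), "cx", "cy" (the principal point, pixels), "k1" (the pictures are not rectified: a ray, as slopes to the right and down, at radius r is drawn at 1 + k1 r^2 times it, then the intrinsics apply), "cam_to_world" (4x4, takes a point from camera to world coordinates). Camera axes: x right, y down, z forward; pixel columns grow to the right and rows downward; lengths in m; the calibration is good to about 2 mm. A picture is of the moment at which its call begins. There is no depth.
- bot.sign_off(): hands the job in, once; it reports no verdict.
Trained networks look in a picture, given as the dict that the camera call returned (one of the last four; its "shot" number tells which), for a name from the list of things; names that differ only in an ending like _2 or _b are one class to them, and where a whole thing is asked for, a point or a joint stands for the part that bears it (a point fixed in the world has none). Each returns a list of dicts, best first, with "p" (0 to 1); they miss things now and then, are a little off and sometimes report something else, mostly with a low value. They report only what shows in the picture. A call takes as long as a camera call. They do not tell look-alikes from the thing itself.
- bot.boxes_of(picture, target): "bbox" ([left, top, right, bottom] as shares, 0 to 1, of the picture: columns of its width, rows of its height, round what is visible of it).
- bot.regions_of(picture, target): "pixels" (400x640 bool, what is visible of it) and "bbox" ([left, top, right, bottom] as shares, 0 to 1, of the picture: columns of its width, rows of its height, round what is visible of it).
- bot.spot_point(picture, target): "position" ([column, row] as shares, 0 to 1, of the picture: columns of its width, rows of its height: a listed point, or the origin of a listed thing).
The state is a dict: "clock": time; "joint_positions": joint angles; "dq": joint speeds; "joint_efforts": joint torques, N m; "eef_pos": TCP position; "orientation": TCP orientation; "wrist_force": force on the tool from outside, world axes, zero at the start; "torque": the same for the moment, N m; "finger_gap": opening from 0.0 (shut) to 1.0 (fully open).
Only numpy, scipy, OpenCV 4.12 (cv2) and the standard library are available. Lean on these libraries where they do the work, as an engineer would, in place of code of your own. Each camera call takes 0.05 s, during which the arm holds its last target.

## Working session

There is one attempt and no reset: what is moved stays moved. The work goes in short steps, Python scripts to look and compute and a shell command to move; the robot and the scene stay as the last step left them, time stands still between calls to the robot, and variables do not carry over. Pictures are saved under pics/ and viewed, and the job is handed in when it is done.

```bash
mkdir -p pics; cat > h.py <<'E'
import numpy as np, cv2
from station import bot
from scipy.spatial.transform import Rotation as R
def ray(c,u,v):
    f=200/np.tan(np.radians(c["vfov"])/2); xd=np.array([(u-c["cx"])/f,(v-c["cy"])/f])
    x=xd.copy()
    for _ in range(20): x=xd/(1+c["k1"]*(x@x))
    T=np.array(c["cam_to_world"]); d=T[:3,:3]@np.array([x[0],x[1],1]); return T[:3,3],d/np.linalg.norm(d)
def atz(c,u,v,z):
    o,d=ray(c,u,v); return o+d*(z-o[2])/d[2]
def proj(c,p):
    f=200/np.tan(np.radians(c["vfov"])/2); T=np.array(c["cam_to_world"]); q=T[:3,:3].T@(np.array(p)-T[:3,3])
    x=q[:2]/q[2]; x=x*(1+c["k1"]*(x@x)); return x*f+[c["cx"],c["cy"]]
def tri(L):
    A=np.zeros((3,3));b=np.zeros(3)
    for o,d in L:
        P=np.eye(3)-np.outer(d,d);A+=P;b+=P@o
    p=np.linalg.solve(A,b); return p,[np.linalg.norm((np.eye(3)-np.outer(d,d))@(p-o)) for o,d in L]
E
python3 - <<'E'
from h import *
import pickle
np.set_printoptions(precision=4,suppress=True)
C={}
for n in["scene","side","wrist"]:
    c=bot.capture(n);C[n]=c;cv2.imwrite(f"pics/{n}0.png",c["img"])
    print(n,c["vfov"],c["k1"],c["cx"],c["cy"],np.array(c["cam_to_world"])[:3].tolist())
    for t in["baffle","frame","baffle_grip","seat","mouth","rack","machine"]:
        try:
            print(n,t,[(round(d["p"],2),np.round(np.array(d["position"])*[640,400],1)) for d in bot.spot_point(c,t)][:4])
        except Exception as e: print(t,e)
    for t in["baffle","frame"]:
        print("box",t,[(round(d["p"],2),np.round(np.array(d["bbox"])*[640,400,640,400])) for d in bot.boxes_of(c,t)][:4])
pickle.dump(C,open("c0.pkl","wb"))
print(bot.observe())
E
```

```text
scene 46.00422365780589 -0.006862776582009477 320.85142043716195 195.73994394040773 [[0.4336917556272675, 0.6998375974323386, -0.5675727251384358, 1.366983349889557], [0.9010443344642985, -0.34069900110819823, 0.26840882618435874, -0.45595256104557425], [-0.005528872464427233, -0.6278148834361987, -0.7783430501425863, 1.3951840939097568]]
scene baffle [(0.91, array([270.5, 225.9])), (0.78, array([174. , 256.8])), (0.61, array([273.7, 267.3])), (0.56, array([240.2, 193.7]))]
scene frame [(0.65, array([299., 254.]))]
scene baffle_grip [(0.95, array([208.3, 183.7])), (0.92, array([135.8, 256.9])), (0.58, array([269.6, 203. ])), (0.53, array([277.2, 262.4]))]
scene seat [(0.85, array([388.1, 210.6])), (0.69, array([272.8, 269.1])), (0.69, array([407.4, 154. ])), (0.62, array([275.8, 262.5]))]
scene mouth [(0.77, array([388. , 195.7])), (0.3, array([342.3, 240.4]))]
scene rack [(0.9, array([294.7, 271.7]))]
scene machine [(0.76, array([385.4, 216.2])), (0.29, array([469.7, 208. ]))]
box baffle [(0.87, array([205., 178., 245., 203.])), (0.79, array([254., 193., 288., 232.])), (0.57, array(
[... 1619 characters left out ...]
501337760345417]]
wrist baffle [(0.59, array([172.3, 247.7]))]
wrist frame []
wrist baffle_grip []
wrist seat []
wrist mouth []
wrist rack []
wrist machine []
box baffle []
box frame []
{'clock': 1.5, 'joint_positions': array([-1.2037,  0.5993, -0.0025,  1.5994,  0.0018,  0.9429, -0.0798]), 'dq': array([0.0015, 0.0007, 0.0014, 0.0006, 0.0009, 0.0005, 0.0004]), 'joint_efforts': array([  0.0008, -76.4816,   1.4966, -25.2688,  -0.0524,   0.0108,
         0.    ]), 'eef_pos': array([0.3113, 0.6548, 0.2186]), 'orientation': array([ 0.    ,  0.2201,  0.9755, -0.    ]), 'wrist_force': array([-0.5659,  0.0608,  0.1879]), 'torque': array([-0.0063, -0.0288,  0.0174]), 'finger_gap': 0.9990220065595258}
```

View pics/scene0.png

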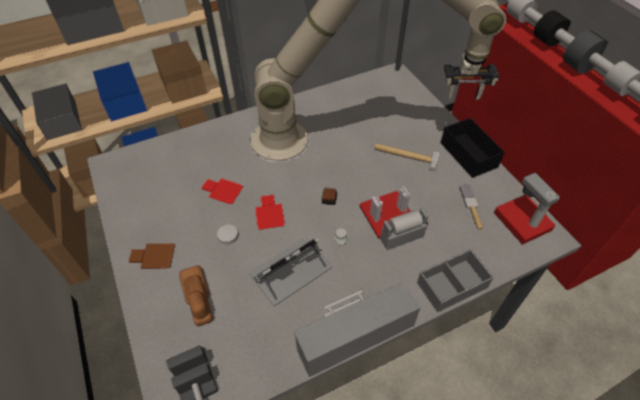

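View pics/side0.png

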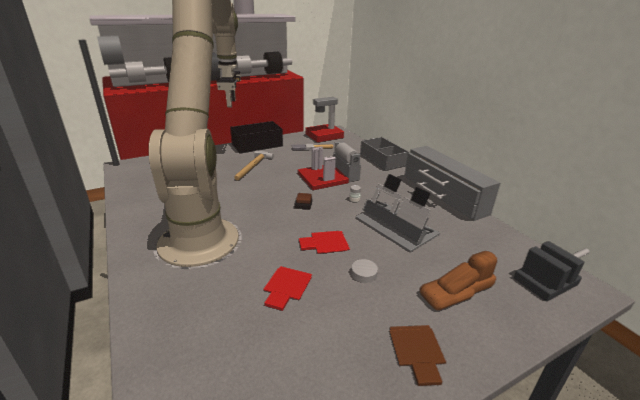

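```bash
python3 - <<'E'
import cv2
a=cv2.imread("pics/side0.png")[150:260,260:460]; cv2.imwrite("pics/side0c.png",cv2.resize(a,None,fx=4,fy=4,interpolation=cv2.INTER_CUBIC))
a=cv2.imread("pics/scene0.png")[170:320,230:430]; cv2.imwrite("pics/scene0c.png",cv2.resize(a,None,fx=4,fy=4,interpolation=cv2.INTER_CUBIC))
E
```

```text
(no output)
```

View pics/side0c.png

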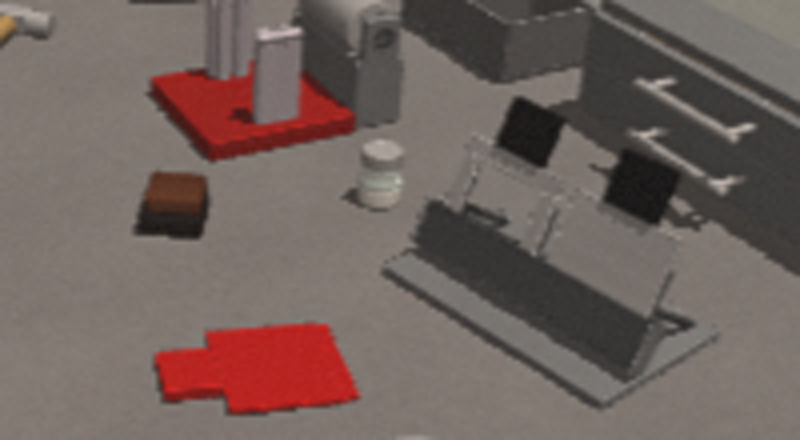

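View pics/scene0c.png

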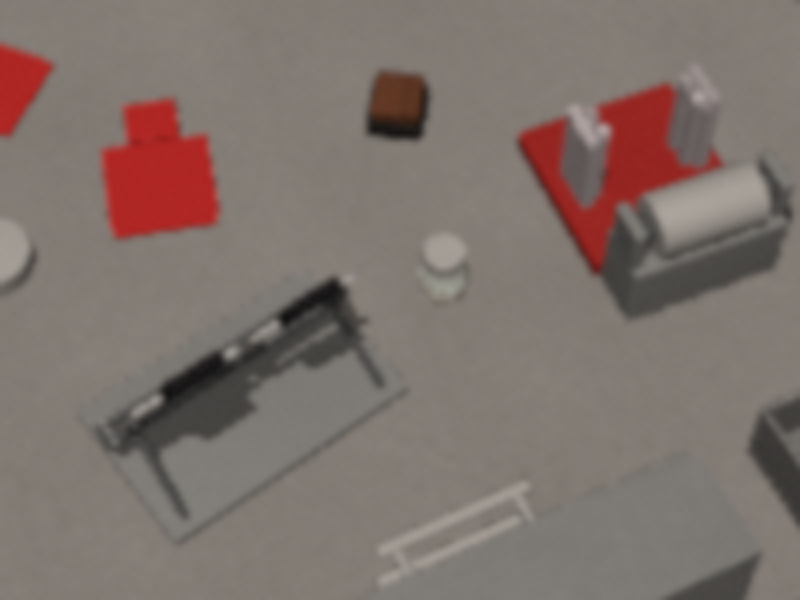

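The candidates (side view pixels) are:
- Grey plate with black grip at (421,197): solid, no window, in the rack's near bay. This is the baffle.
- Grey plate with black grip at (389,183): you can see through it, so it is the frame.
- Red plates at (325,242) and (289,287), and a brown one at (417,350): decoys lying on the bench.

Next I'll work out coarse positions.

```bash
python3 - <<'E'
from h import *
import pickle
np.set_printoptions(precision=4,suppress=True)
C=pickle.load(open("c0.pkl","rb"));s,d=C["scene"],C["side"]
print("rack corners z~.005")
for n,c,L in[("side",d,[(355.8,217),(411,251),(439.5,233)]),("scene",s,[(250,274),(275,305),(332,267)])]:
    for p in L: print(n,p,atz(c,*p,.006))
print("tray top corners z=.022")
for n,c,L in[("side",d,[(298,169.5),(313,186),(348.5,176.5)]),("scene",s,[(360,204),(398,191),(379,237)])]:
    for p in L: print(n,p,atz(c,*p,.022))
print("guides tops z=.115")
for n,c,L in[("side",d,[(329.5,157.5)]),("scene",s,[(376,197.5),(404.5,188)])]:
    for p in L: print(n,p,atz(c,*p,.115))
print("grips");
for a,b in [((421,197),(278,263)),((389,183),(303,249))]: print(tri([ray(d,*a),ray(s,*b)]))
print("seat net",tri([ray(s,388.1,210.6),ray(d,320.7,170.5)]),"mouth",tri([ray(s,388,195.7),ray(d,323,152.6)]))
E
```

```text
rack corners z~.005
side (355.8, 217) [ 0.5021 -0.1093  0.006 ]
side (411, 251) [ 0.5505 -0.338   0.006 ]
side (439.5, 233) [ 0.6945 -0.307   0.006 ]
scene (250, 274) [ 0.5533 -0.3358  0.006 ]
scene (275, 305) [ 0.6939 -0.3031  0.006 ]
scene (332, 267) [ 0.649  -0.0771  0.006 ]
tray top corners z=.022
side (298, 169.5) [0.4663 0.2809 0.022 ]
side (313, 186) [0.4573 0.1254 0.022 ]
side (348.5, 176.5) [0.6234 0.1352 0.022 ]
scene (360, 204) [0.4642 0.1305 0.022 ]
scene (398, 191) [0.4723 0.2892 0.022 ]
scene (379, 237) [0.6216 0.12   0.022 ]
guides tops z=.115
side (329.5, 157.5) [0.5405 0.1511 0.115 ]
scene (376, 197.5) [0.5245 0.1546 0.115 ]
scene (404.5, 188) [0.5312 0.2666 0.115 ]
grips
(array([ 0.6311, -0.2581,  0.1326]), [np.float64(0.0030801713262219176), np.float64(0.003080171326221812)])
(array([ 0.6038, -0.1536,  0.1271]), [np.float64(0.011889593811804959), np.float64(0.011889593811805106)])
seat net (array([0.5378, 0.2074, 0.0316]), [np.float64(0.004402647813815498), np.float64(0.004402647813815445)]) mouth (array([0.5368, 0.1957, 0.1179]), [np.float64(0.0010593119830866855), np.float64(0.0010593119830865705)])
```

```bash
python3 -m inch '[[[17,-34,6,0,0,-5,0],[17,-34,6,0,0,-5,0],[17,-34,6,0,0,-5,0],[17,-34,6,0,0,-5,0],[17,-34,6,0,0,-5,0],[17,-34,6,0,0,-5,0],[17,-34,6,0,0,-5,0],[17,-34,6,0,0,-5,0],[17,-34,6,0,0,-5,0],[17,-34,6,0,0,-5,0],[17,-34,6,0,0,-5,0],[17,-34,6,0,0,-5,0],[17,-34,6,0,0,-5,0],[0,0,0,0,0,0,0],[0,0,0,0,0,0,0]]]'
python3 - <<'E'
from h import *
import pickle
np.set_printoptions(precision=4,suppress=True)
c=bot.capture("wrist");pickle.dump(c,open("w1.pkl","wb"));cv2.imwrite("pics/w1.png",c["img"])
for t in["seat","mouth","machine"]:print(t,[(round(d["p"],2),np.round(np.array(d["position"])*[640,400],1)) for d in bot.spot_point(c,t)][:3])
E
```

```text
clock: 2.75
eef_pos: [0.5334, 0.2105, 0.2973]
orientation: [0.0, 0.711, 0.703, 0.0]
wrist_force: [-0.5, 1.9, -0.1]
finger_gap: 0.998
seat [(0.94, array([325.7, 177.5]))]
mouth [(0.86, array([318.8, 190.2]))]
machine [(0.87, array([323. , 173.7]))]
```

View pics/w1.png

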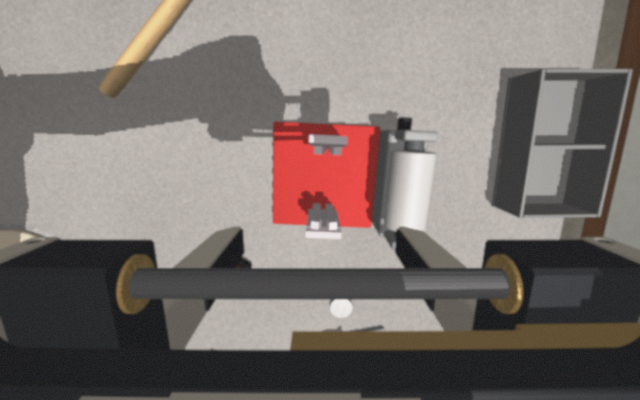

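```bash
python3 - <<'E'
import cv2
a=cv2.imread("pics/w1.png")[110:250,260:400]; cv2.imwrite("pics/w1c.png",cv2.resize(a,None,fx=4.25,fy=4.25,interpolation=cv2.INTER_CUBIC))
E
```

```text
(no output)
```

View pics/w1c.png

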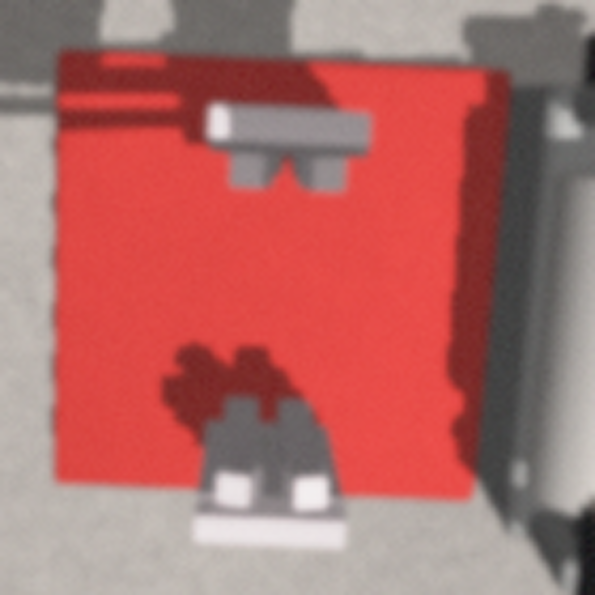

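```bash
python3 - <<'E'
from h import *
import pickle
np.set_printoptions(precision=4,suppress=True)
c=pickle.load(open("w1.pkl","rb"))
print(np.array(c["cam_to_world"])[:3,3])
g=lambda p:(260+(p[0]+.5)/4.25-.5,110+(p[1]+.5)/4.25-.5)
print("tray")
P=[atz(c,*g(p),.022)[:2] for p in[(57,50),(55,482),(472,497),(510,72)]]
for p in P:print(p)
print("ctr",np.mean(P,0), "edges", [ (np.linalg.norm(P[(i+1)%4]-P[i]),np.degrees(np.arctan2(*(P[(i+1)%4]-P[i])[::-1]))) for i in range(4)])
print("tops z=.115")
for p in[(193,548),(347,548),(193,517),(347,519),(274,480),(208,103),(372,112),(207,140),(370,152),(287,160),(230,185),(347,190),(215,503),(332,510)]:print(p,atz(c,*g(p),.115)[:2])
print("net",atz(c,325.7,177.5,.022),atz(c,318.8,190.2,.115),atz(c,323,173.7,0))
E
```

```text
[0.5333 0.2763 0.4637]
tray
[0.4652 0.2887]
[0.4567 0.1313]
[0.6144 0.1235]
[0.6229 0.2795]
ctr [0.5398 0.2057] edges [(np.float64(0.15765572171426814), np.float64(-93.10480523005262)), (np.float64(0.15786997312573728), np.float64(-2.8308894192588836)), (np.float64(0.1562411105722482), np.float64(86.88739675365763)), (np.float64(0.15789081256283624), np.float64(176.655734832485))]
tops z=.115
(193, 548) [0.5135 0.1404]
(347, 548) [0.56   0.1399]
(193, 517) [0.5137 0.1503]
(347, 519) [0.56   0.1491]
(274, 480) [0.5381 0.1617]
(208, 103) [0.5207 0.2714]
(372, 112) [0.5661 0.2684]
(207, 140) [0.5202 0.2613]
(370, 152) [0.5657 0.2575]
(287, 160) [0.5425 0.2556]
(230, 185) [0.5264 0.2488]
(347, 190) [0.5593 0.2471]
(215, 503) [0.5204 0.1547]
(332, 510) [0.5554 0.1521]
net [0.5424 0.2041 0.022 ] [0.5319 0.2036 0.115 ] [0.5386 0.2067 0.    ]
```

```bash
python3 -m inch '[[[5,-37,0,0,0,1.2,0],[5,-37,0,0,0,1.2,0],[5,-37,0,0,0,1.2,0],[5,-37,0,0,0,1.2,0],[5,-37,0,0,0,1.2,0],[5,-37,0,0,0,1.2,0],[5,-37,0,0,0,1.2,0],[5,-37,0,0,0,1.2,0],[5,-37,0,0,0,1.2,0],[5,-37,0,0,0,1.2,0],[5,-37,0,0,0,1.2,0],[5,-37,0,0,0,1.2,0],[5,-37,0,0,0,1.2,0],[0,0,0,0,0,0,0],[0,0,0,0,0,0,0]]]'
python3 - <<'E'
from h import *
import pickle
np.set_printoptions(precision=4,suppress=True)
c=bot.capture("wrist");pickle.dump(c,open("w2.pkl","wb"));cv2.imwrite("pics/w2.png",c["img"])
for t in["baffle","baffle_grip","frame","rack"]:print(t,[(round(d["p"],2),np.round(np.array(d["position"])*[640,400],1)) for d in bot.spot_point(c,t)][:3])
E
```

```text
clock: 4.2
eef_pos: [0.5972, -0.2695, 0.2959]
orientation: [-0.0, 0.608, 0.794, -0.0]
wrist_force: [0.2, 0.6, 1.2]
finger_gap: 1.001
baffle [(0.83, array([208.6,  93.4])), (0.7, array([311.5, 167.6])), (0.7, array([74.4, 98. ]))]
baffle_grip [(0.93, array([132. ,  51.3])), (0.78, array([ 13.9, 138.1]))]
frame []
rack [(0.77, array([332.9, 136.6]))]
```

View pics/w2.png

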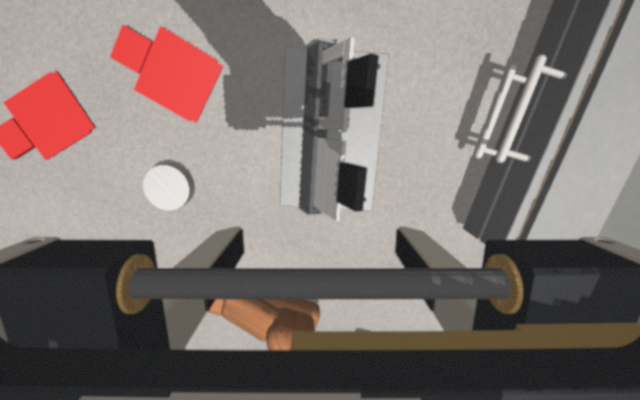

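```bash
python3 - <<'E'
import cv2
a=cv2.imread("pics/w2.png")[30:225,260:410]; cv2.imwrite("pics/w2c.png",cv2.resize(a,None,fx=3,fy=3,interpolation=cv2.INTER_CUBIC))
E
```

```text
(no output)
```

View pics/w2c.png

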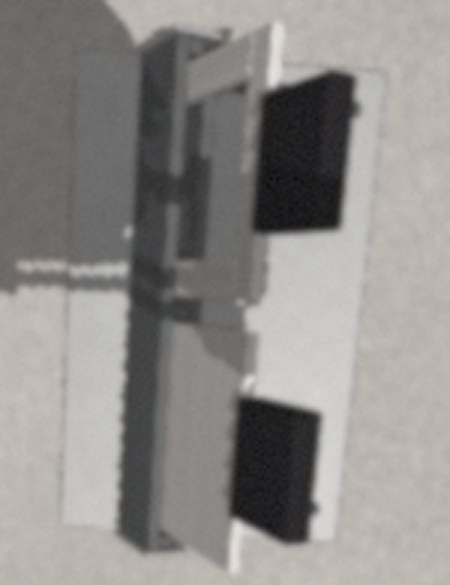

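```bash
python3 - <<'E'
from h import *
import pickle
np.set_printoptions(precision=4,suppress=True)
c=pickle.load(open("w2.pkl","rb"))
g=lambda p:(260+(p[0]+.5)/3-.5,30+(p[1]+.5)/3-.5)
for z in(.006,.012):
    P=[atz(c,*g(p),z)[:2] for p in[(75,52),(62,525),(333,541),(385,68)]]
    print("ctr",np.mean(P,0), "edges", [ (np.linalg.norm(P[(i+1)%4]-P[i]).round(4),np.degrees(np.arctan2(*(P[(i+1)%4]-P[i])[::-1])).round(2)) for i in range(4)])
C0=pickle.load(open("c0.pkl","rb"))
ctr=np.array([.598,-.2065,0]);
def mk(ctr,yaw,yb=-.056):
    Rz=R.from_euler("z",yaw,degrees=True); Rp=Rz*R.from_euler("y",25,degrees=True)
    o=ctr+Rz.apply([-.030,yb,.022]); return o,Rp
o,Rp=mk(ctr,12.5)
pts=np.array([[x,y,z] for x in(-.006,.006) for y in(-.025,.025) for z in(.1,.145)]+[[x,y,.1] for x in(-.0025,.0025) for y in(-.05,.05)])
for nm,cc in(("w",c),("s",C0["side"]),("sc",C0["scene"])):
    im=cv2.resize(cc["img"],None,fx=4,fy=4,interpolation=cv2.INTER_CUBIC)
    for yb in(-.056,.056):
      o,Rp=mk(ctr,12.5,yb)
      for p in pts:
        u=proj(cc,o+Rp.apply(p)); cv2.circle(im,tuple(np.int32((u+.5)*4-.5)),3,(0,255,0) if p[0]<0 else (0,255,255),-1)
    for x in(-.075,.075):
      for y in(-.118,.118):
        u=proj(cc,ctr+R.from_euler("z",12.5,degrees=True).apply([x,y,.008])); cv2.circle(im,tuple(np.int32((u+.5)*4-.5)),3,(255,0,255),-1)
    u=np.int32(proj(cc,ctr+[0,0,.08])*4); cv2.imwrite(f"pics/ov_{nm}.png",im[max(0,u[1]-300):u[1]+300,max(0,u[0]-390):u[0]+390])
print("grip",o,mk(ctr,12.5)[0]+mk(ctr,12.5)[1].apply([0,0,.1225]))
E
```

```text
ctr [ 0.597  -0.2069] edges [(np.float64(0.2356), np.float64(-78.23)), (np.float64(0.1481), np.float64(11.61)), (np.float64(0.2376), np.float64(101.37)), (np.float64(0.1497), np.float64(-167.62))]
ctr [ 0.5968 -0.2069] edges [(np.float64(0.2325), np.float64(-78.23)), (np.float64(0.1461), np.float64(11.61)), (np.float64(0.2345), np.float64(101.37)), (np.float64(0.1477), np.float64(-167.62))]
grip [ 0.5566 -0.1583  0.022 ] [ 0.6314 -0.2565  0.133 ]
```

View pics/ov_w.png

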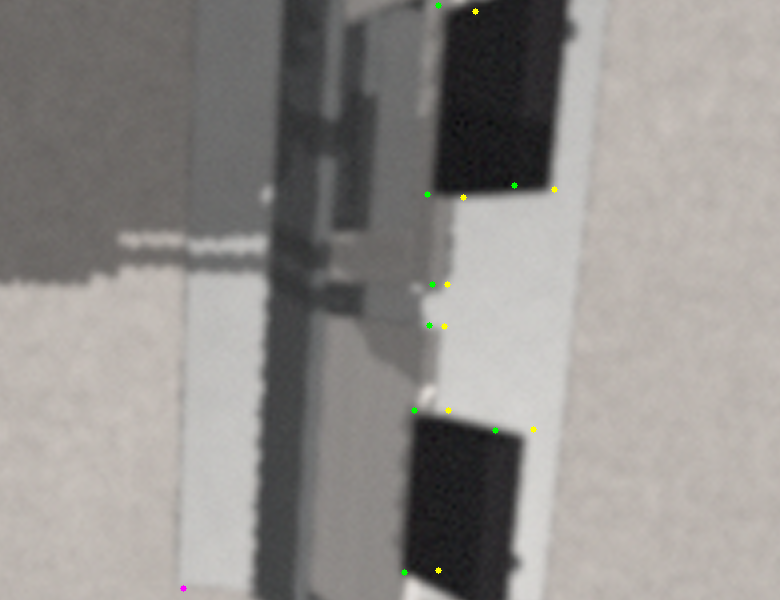

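View pics/ov_s.png

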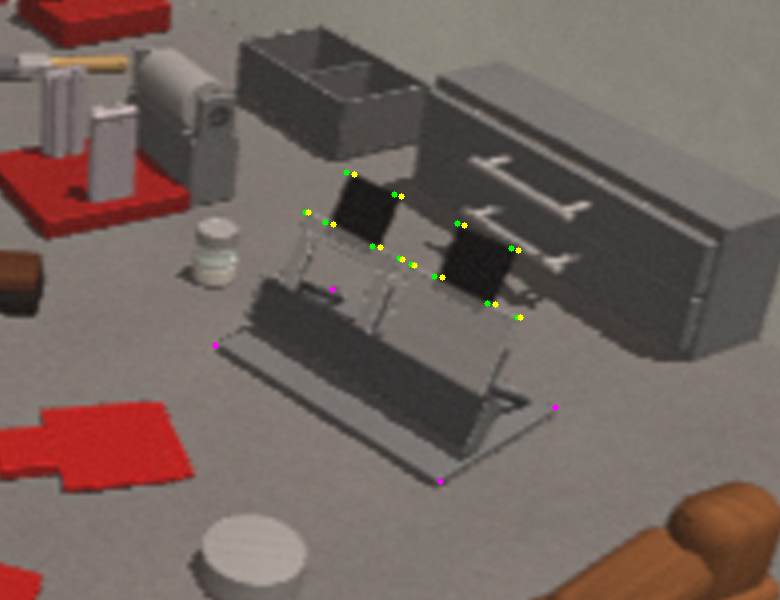

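```bash
python3 - <<'E'
from h import *
import pickle
np.set_printoptions(precision=4,suppress=True)
c=pickle.load(open("w2.pkl","rb"));C0=pickle.load(open("c0.pkl","rb"))
s=C0["side"]
ctr=np.array([.598,-.2065,0]);u=np.int32(proj(s,ctr+[0,0,.08])*4);x0,y0=u[0]-390,u[1]-300
g=lambda x,y:((x0+x)/4,(y0+y)/4)
for a,b in[((470,160),(542,60)),((577,213),(503,158)),((468,212),(518,73)),((562,265),(480,155))]:
  print(tri([ray(s,*g(*a)),ray(c,*b)]))
print("top corner left",ray(s,*g(430,82)),"right", g(705,240))
# scene: top front edge
sc=C0["scene"]
print(tri([ray(s,*g(435,82)),ray(sc,412,287)]),tri([ray(s,*g(710,240)),ray(sc,297,335)]))
# candidate grip target and tool quat now
print(bot.observe()["orientation"],bot.observe()["joint_positions"])
E
```

```text
(array([ 0.8093, -0.0593,  0.0963]), [np.float64(0.0017829923297619532), np.float64(0.0017829923297619707)])
(array([ 0.8168, -0.1809,  0.0954]), [np.float64(0.004095565219373409), np.float64(0.004095565219373275)])
(array([ 0.8192, -0.0601,  0.0393]), [np.float64(0.0030264378671755513), np.float64(0.0030264378671755435)])
(array([ 0.8135, -0.1813,  0.0444]), [np.float64(0.002546624314204814), np.float64(0.0025466243142048457)])
top corner left (array([-0.1087, -0.9682,  0.6902]), array([ 0.6338,  0.6767, -0.3746])) right (np.float64(477.5), np.float64(190.5))
(array([0.8738, 0.0774, 0.1129]), [np.float64(0.0030532279787556585), np.float64(0.0030532279787555522)]) (array([ 0.8577, -0.2922,  0.1147]), [np.float64(0.0018809987260728623), np.float64(0.001880998726072801)])
[-0.0003  0.6064  0.7952  0.0003] [ 0.0834  0.4585  0.3754  1.7011 -0.1926  1.0188  0.7928]
```

```bash
python3 -m inch '[[[11,3.3,-14.5,0,0,-3,0],[11,3.3,-14.5,-1.04,4.89,0,0],[11,3.3,-14.5,-1.04,4.89,0,0],[11,3.3,-14.5,-1.04,4.89,0,0],[11,3.3,-14.5,-1.04,4.89,0,0],[11.4,3.3,-15.5,-1.04,4.89,0,0],[0,0,0,0,0,0,0],[0,0,0,0,0,0,0],[0,0,0,0,0,0,0]]]'
cat >> h.py <<'E'
RC=np.array([.5965,-.2067,0]);RY=12
def rel():
    s=bot.observe();q=s["orientation"];Rt=R.from_quat([q[1],q[2],q[3],q[0]])
    Rz=R.from_euler("z",RY,degrees=True);Rp=Rz*R.from_euler("y",25,degrees=True);o=RC+Rz.apply([-.030,-.056,.022])
    print("tcp in plate frame mm",(Rp.inv().apply(s["eef_pos"]-o)*1e3).round(1),"tool axes in plate frame\n",(Rp.inv()*Rt).as_matrix().round(3),"t",s["clock"],"F",s["wrist_force"].round(1))
E
python3 - <<'E'
from h import *
rel(); c=bot.capture("wrist");cv2.imwrite("pics/w3.png",c["img"])
E
```

```text
clock: 5.2
eef_pos: [0.6636, -0.2482, 0.2089]
orientation: [-0.136, 0.613, 0.76, -0.168]
wrist_force: [-0.5, 0.3, 0.9]
finger_gap: 1.002
tcp in plate frame mm [-1.000e-01  1.500e+00  2.062e+02] tool axes in plate frame
 [[-0.003  1.     0.001]
 [ 1.     0.003 -0.001]
 [-0.001  0.001 -1.   ]] t 5.2 F [-0.5  0.3  0.9]
```

View pics/w3.png

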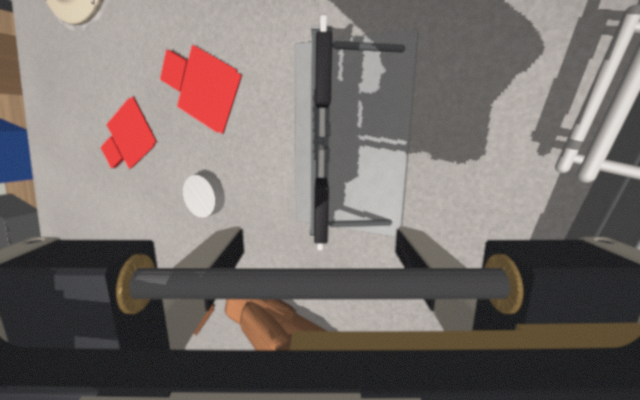

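```bash
python3 -m inch '[[[-8.1,-1.7,-18.4,-0.4,-0.1,-0.9,0],[-8.1,-1.7,-18.4,0,0,0,0],[-8.1,-1.7,-18.4,0,0,0,0],[-8.1,-1.7,-18.4,0,0,0,0],[-8.1,-1.8,-18.5,0,0,0,0],[0,0,0,0,0,0,0],[0,0,0,0,0,0,0]]]'
python3 - <<'E'
from h import *
rel(); c=bot.capture("wrist");cv2.imwrite("pics/w4.png",c["img"])
E
```

```text
clock: 5.83
eef_pos: [0.6227, -0.2578, 0.1187]
orientation: [-0.134, 0.621, 0.754, -0.168]
wrist_force: [0.3, -0.2, 0.2]
finger_gap: 1.002
tcp in plate frame mm [-1.000e-01  5.000e-01  1.067e+02] tool axes in plate frame
 [[ 0.016  1.     0.002]
 [ 1.    -0.016  0.   ]
 [ 0.     0.002 -1.   ]] t 5.8333 F [ 0.3 -0.2  0.2]
```

View pics/w4.png

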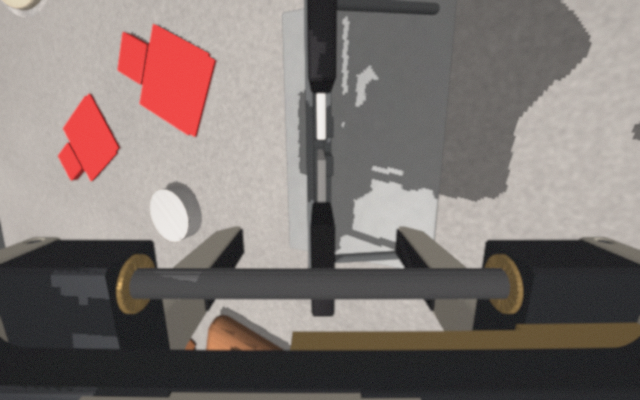

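```bash
python3 -m inch '[[[0,0,0,0,0,0,1],[0,0,0,0,0,0,1],[0,0,0,0,0,0,1],[0,0,0,0,0,0,1],[0,0,0,0,0,0,1],[0,0,0,0,0,0,1],[0,0,0,0,0,0,1],[0,0,0,0,0,0,1],[0,0,0,0,0,0,1],[0,0,0,0,0,0,1]]]'
python3 - <<'E'
from h import *
rel(); print(bot.observe()["finger_gap"]*93)
E
```

```text
clock: 6.72
eef_pos: [0.6232, -0.2571, 0.1165]
orientation: [-0.135, 0.62, 0.754, -0.169]
wrist_force: [-0.3, -0.0, -0.9]
finger_gap: 0.331
tcp in plate frame mm [  1.4   1.2 104.9] tool axes in plate frame
 [[ 0.014  1.     0.   ]
 [ 1.    -0.014  0.   ]
 [ 0.     0.    -1.   ]] t 6.7167 F [-0.3 -0.  -0.9]
30.803394521054262
```

Still closing.

```bash
python3 -m inch '[[[0,0,0,0,0,0,1],[0,0,0,0,0,0,1],[0,0,0,0,0,0,1],[0,0,0,0,0,0,1],[0,0,0,0,0,0,1],[0,0,0,0,0,0,1]]]'
python3 - <<'E'
from h import *
rel(); print(bot.observe()["finger_gap"]*93)
c=bot.capture("wrist");cv2.imwrite("pics/w5.png",c["img"])
E
```

```text
clock: 7.22
eef_pos: [0.6229, -0.2571, 0.1166]
orientation: [-0.135, 0.62, 0.754, -0.169]
wrist_force: [-1.4, -0.4, 2.0]
finger_gap: 0.127
tcp in plate frame mm [  1.1   1.2 104.9] tool axes in plate frame
 [[ 0.014  1.    -0.   ]
 [ 1.    -0.014  0.   ]
 [ 0.    -0.    -1.   ]] t 7.2167 F [-1.4 -0.4  2. ]
11.787943437727241
```

View pics/w5.png

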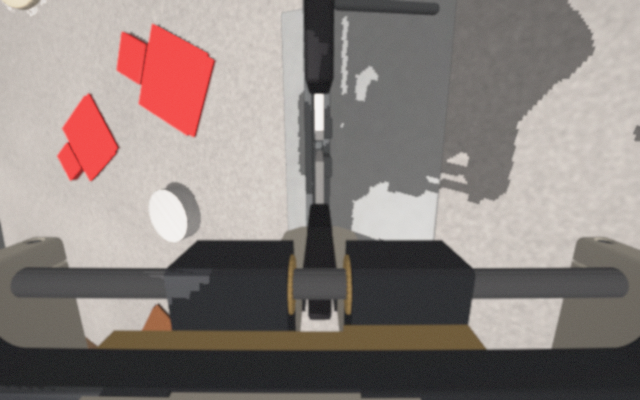

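```bash
python3 -m inch '[[[4.1,0.9,9.1,0,0,0,1],[4.1,0.9,9.1,0,0,0,1],[4.1,0.9,9.1,0,0,0,1],[4.1,0.9,9.1,0,0,0,1]]]'; python3 -m inch '[[[6.2,1.3,13.6,0,0,0,1],[6.2,1.3,13.6,0,0,0,1],[6.2,1.3,13.6,0,0,0,1],[6.2,1.3,13.6,0,0,0,1],[6.2,1.3,13.6,0,0,0,1],[6.2,1.3,13.6,0,0,0,1],[0,0,0,0,0,0,1],[0,0,0,0,0,0,1]]]'
python3 - <<'E'
from h import *
import pickle
rel(); print(bot.observe()["finger_gap"]*93)
for n in("side","scene","wrist"):
    c=bot.capture(n);cv2.imwrite(f"pics/{n}6.png",c["img"]);pickle.dump(c,open(n+"6.pkl","wb"))
a=cv2.imread("pics/side6.png")[130:260,320:470]; cv2.imwrite("pics/side6c.png",cv2.resize(a,None,fx=4,fy=4,interpolation=cv2.INTER_CUBIC))
E
```

```text
clock: 7.6
eef_pos: [0.64, -0.2534, 0.154]
orientation: [-0.135, 0.62, 0.754, -0.169]
wrist_force: [-1.8, -1.0, -2.9]
finger_gap: 0.131
clock: 8.27
eef_pos: [0.6777, -0.2455, 0.2353]
orientation: [-0.134, 0.62, 0.755, -0.168]
wrist_force: [-0.4, 0.0, -3.4]
finger_gap: 0.129
tcp in plate frame mm [  1.7   1.1 236.2] tool axes in plate frame
 [[ 0.014  1.     0.003]
 [ 1.    -0.014 -0.001]
 [-0.001  0.003 -1.   ]] t 8.2667 F [-0.4  0.  -3.4]
11.952734208023674
```

View pics/side6c.png

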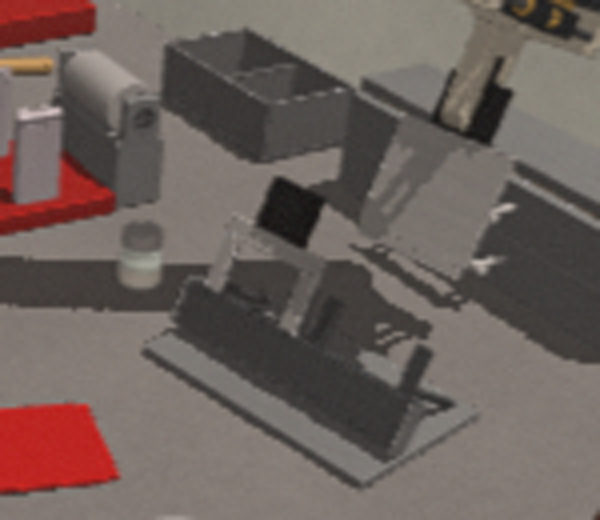

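View pics/wrist6.png

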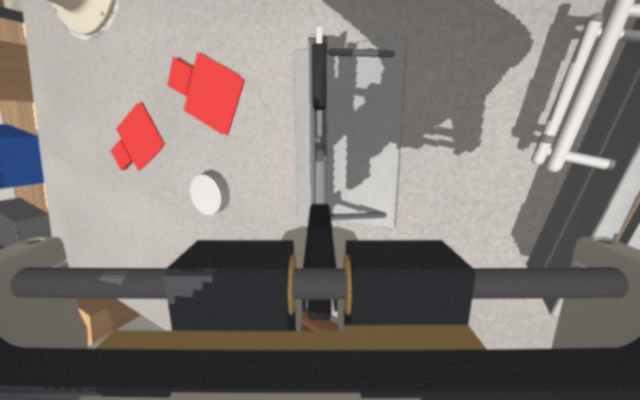

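```bash
python3 - <<'E'
from h import *
import pickle
np.set_printoptions(precision=2,suppress=True)
c=pickle.load(open("wrist6.pkl","rb"))
s=bot.observe();q=s["orientation"];Rt=R.from_quat([q[1],q[2],q[3],q[0]])
for dy in(-.003,0,.003):
  # tool x = +plate y ; plate origin in tool: x=dy, z=.105
  f=lambda y,z,x=0: proj(c,s["eef_pos"]+Rt.apply([dy+y,x,.105-z]))
  print(dy,"end+ bottom",f(.025,.1),"end+ top",f(.025,.145),"end- top",f(-.025,.145))
im=c["img"][190:340,280:360];cv2.imwrite("pics/w6c.png",cv2.resize(im,None,fx=4,fy=4,interpolation=cv2.INTER_CUBIC))
E
```

```text
-0.003 end+ bottom [320.68 203.37] end+ top [321.09 227.66] end- top [320.9  321.71]
0 end+ bottom [320.69 198.6 ] end+ top [321.1  221.45] end- top [320.91 316.53]
0.003 end+ bottom [320.7  193.79] end+ top [321.11 215.18] end- top [320.92 311.3 ]
```

View pics/w6c.png

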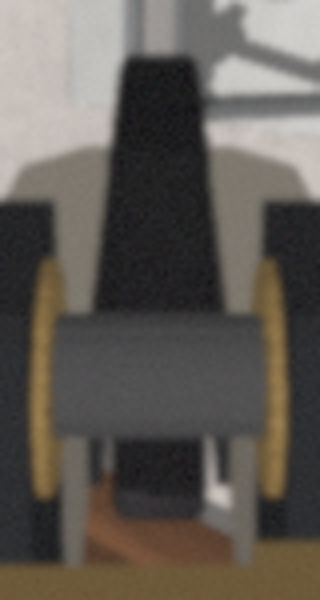

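```bash
python3 -m inch '[[[0,0,15,1.04,-4.89,0,1],[0,0,15,1.04,-4.89,0,1],[0,0,15,1.04,-4.89,0,1],[0,0,15,1.04,-4.89,0,1],[0,0,15,1.04,-4.89,0,1],[-11.5,37.7,0,0,0,-1.2,1],[-11.5,37.7,0,0,0,-1.2,1],[-11.5,37.7,0,0,0,-1.2,1],[-11.5,37.7,0,0,0,-1.2,1],[-11.5,37.7,0,0,0,-1.2,1],[-11.5,37.7,0,0,0,-1.2,1],[-11.5,37.7,0,0,0,-1.2,1],[-11.5,37.7,0,0,0,-1.2,1],[-11.5,37.7,0,0,0,-1.2,1],[-11.5,37.7,0,0,0,-1.2,1],[-11.5,37.7,0,0,0,-1.2,1],[-11.5,37.7,0,0,0,-1.2,1],[0,0,0,0,0,0,1],[0,0,0,0,0,0,1],[0,0,0,0,0,0,1]]]'
cat >> h.py <<'E'
MC=np.array([.540,.2055,.022]);MY=-3.1
def relm():
    s=bot.observe();q=s["orientation"];Rt=R.from_quat([q[1],q[2],q[3],q[0]])
    Rz=R.from_euler("z",MY,degrees=True)
    print("tcp in seat frame mm",(Rz.inv().apply(s["eef_pos"]-MC)*1e3).round(1),"tool axes in seat frame\n",(Rz.inv()*Rt).as_matrix().round(4),"t",s["clock"],"F",s["wrist_force"].round(1),"gap",s["finger_gap"]*93)
E
python3 - <<'E'
from h import *
relm()
E
```

```text
clock: 10.08
eef_pos: [0.5383, 0.2061, 0.309]
orientation: [0.0, 0.727, 0.687, -0.001]
wrist_force: [0.1, 0.1, -2.2]
finger_gap: 0.125
tcp in seat frame mm [ -1.7   0.5 287. ] tool axes in seat frame
 [[ 1.5e-03  1.0e+00 -6.0e-04]
 [ 1.0e+00 -1.5e-03 -1.3e-03]
 [-1.3e-03 -6.0e-04 -1.0e+00]] t 10.0833 F [ 0.1  0.1 -2.2] gap 11.640678733255882
```

```bash
python3 -m inch '[[[0.8,0.8,-20,0,0,0,1],[0.8,0.7,-20,0,0,0,1],[0,0,-20,0,0,0,1],[0,0,-15,0,0,0,1],[0,0,0,0,0,0,1],[0,0,0,0,0,0,1],[0,0,0,0,0,0,1]]]'
python3 - <<'E'
from h import *
import pickle
relm()
s=bot.observe();q=s["orientation"];Rt=R.from_quat([q[1],q[2],q[3],q[0]])
Rz=R.from_euler("z",MY,degrees=True)
for n in("side","scene"):
    c=bot.capture(n);pickle.dump(c,open(n+"7.pkl","wb"))
    k=5;im=cv2.resize(c["img"],None,fx=k,fy=k,interpolation=cv2.INTER_CUBIC)
    def dot(p,col):
        u=proj(c,p); cv2.circle(im,tuple(np.int32((u+.5)*k-.5)),2,col,-1)
    for y in(-.047,.047,):
        dot(s["eef_pos"]+Rt.apply([-.002+y,0,.105]),(0,255,0))
    for y in(-.05,.05,):
      for z in(.01,.1): dot(s["eef_pos"]+Rt.apply([-.002+y,0,.105-z]),(0,255,0))
    for x in(-.0225,.0225):
      for y in(-.04225,.04225): dot(MC+Rz.apply([x,y,.093]),(255,0,255))
    for y in(-.0515,.0515): dot(MC+Rz.apply([0,y,.093]),(0,255,255))
    for x in(-.08,.08):
      for y in(-.08,.08): dot(MC+Rz.apply([x,y,0]),(255,255,0))
    u=np.int32(proj(c,MC+[0,0,.1])*k); cv2.imwrite(f"pics/{n}7c.png",im[max(0,u[1]-290):u[1]+290,max(0,u[0]-350):u[0]+350])
E
```

```text
clock: 10.67
eef_pos: [0.5412, 0.2071, 0.2354]
orientation: [0.0, 0.727, 0.686, 0.0]
wrist_force: [-0.3, -0.5, -3.0]
finger_gap: 0.129
tcp in seat frame mm [  1.1   1.7 213.4] tool axes in seat frame
 [[ 3.9e-03  1.0e+00  1.2e-03]
 [ 1.0e+00 -3.9e-03  1.0e-04]
 [ 1.0e-04  1.2e-03 -1.0e+00]] t 10.6667 F [-0.3 -0.5 -3. ] gap 11.98652146005892
```

View pics/side7c.png

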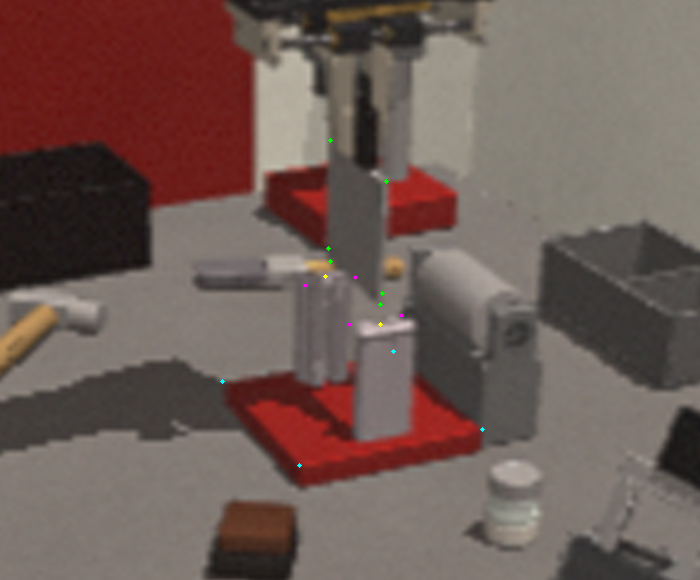

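View pics/scene7c.png

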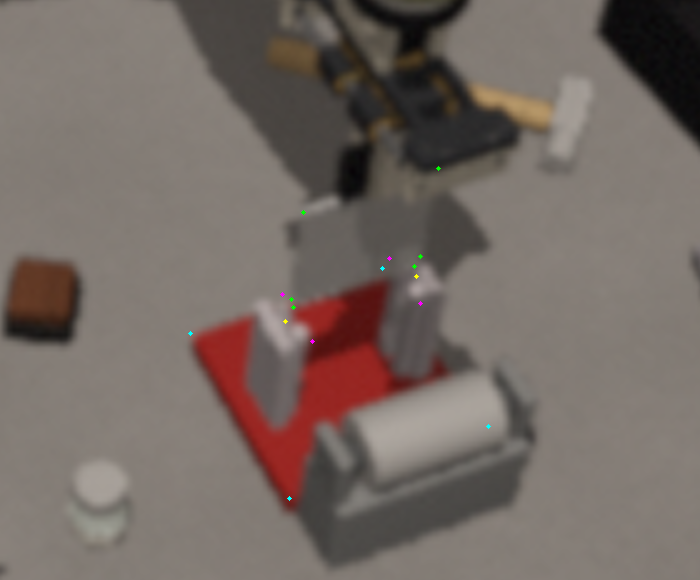

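```bash
python3 - <<'E'
from h import *
import pickle
for n,(x0,y0,w,h) in(("scene",(355,170,75,60)),("side",(300,130,60,75))):
    c=pickle.load(open(n+"7.pkl","rb"));k=8 if n=="side" else 10
    a=c["img"][y0:y0+h,x0:x0+w];a=cv2.convertScaleAbs(a,alpha=1.5)
    cv2.imwrite(f"pics/{n}7d.png",cv2.resize(a,None,fx=k,fy=k,interpolation=cv2.INTER_CUBIC))
E
```

```text
(no output)
```

View pics/scene7d.png

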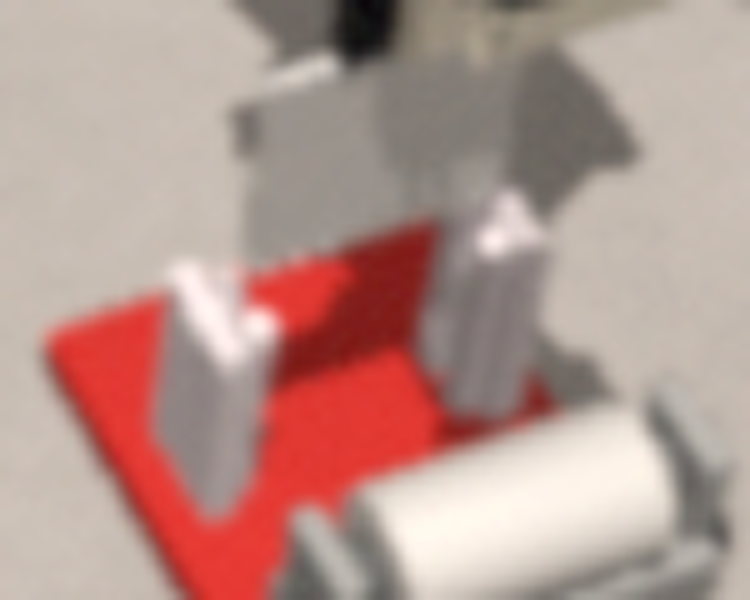

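View pics/side7d.png

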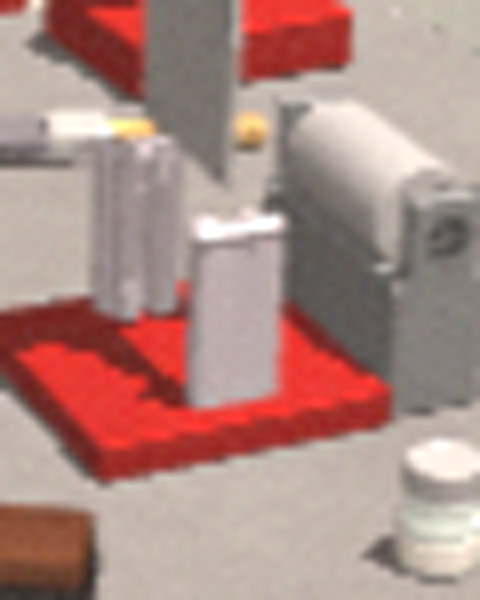

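```bash
python3 - <<'E'
from h import *
import pickle
np.set_printoptions(precision=1,suppress=True)
s=bot.observe();q=s["orientation"];Rt=R.from_quat([q[1],q[2],q[3],q[0]])
Rz=R.from_euler("z",MY,degrees=True)
c=pickle.load(open("side7.pkl","rb"))
t=lambda u:((u+.5-[300,130])*8-.5)
print("plate")
for y,z in((-.05,.1),(-.05,.01),(-.047,.01),(-.047,0),(.047,0),(.05,.01),(.05,.1)):
  print(y,z,[t(proj(c,s["eef_pos"]+Rt.apply([-.002+y,x,.105-z]))) for x in(-.0025,.0025)])
print("guide outer top",[t(proj(c,MC+Rz.apply([x,-.0645,.093]))) for x in(-.0225,.0225)],"bot",[t(proj(c,MC+Rz.apply([x,-.0645,0.]))) for x in(-.0225,.0225)])
print("tray near top corners",[t(proj(c,MC+Rz.apply([x,-.08,0]))) for x in(-.08,.08)])
# jacobian
for d in np.eye(3)*.001: print(t(proj(c,MC+d))-t(proj(c,MC)))
E
```

```text
plate
-0.05 0.1 [array([234.1,  -7.4]), array([243.8,  -8.8])]
-0.05 0.01 [array([227.9, 172.1]), array([237.3, 170.6])]
-0.047 0.01 [array([225.2, 169.8]), array([234.6, 168.3])]
-0.047 0 [array([224.5, 189.1]), array([233.9, 187.5])]
0.047 0 [array([144.1, 120.1]), array([153.1, 118.7])]
0.05 0.01 [array([142. ,  99.5]), array([151. ,  98.2])]
0.05 0.1 [array([145.2, -72.4]), array([154.4, -73.6])]
guide outer top [array([200.1, 240. ]), array([284.3, 225.5])] bot [array([194.7, 412.9]), array([276.4, 396.9])]
tray near top corners [array([100.3, 448. ]), array([392.8, 389.9])]
[ 1.7 -0.4]
[-0.9 -0.8]
[ 0.  -1.8]
```

```bash
python3 - <<'E'
from h import *
relm()
c=bot.capture("wrist");a=c["img"][70:280,240:440];cv2.imwrite("pics/w8.png",cv2.resize(a,None,fx=2.8,fy=2.8,interpolation=cv2.INTER_CUBIC))
E
```

```text
tcp in seat frame mm [  1.1   2.4 213.7] tool axes in seat frame
 [[ 2.9e-03  1.0e+00  1.9e-03]
 [ 1.0e+00 -2.9e-03  9.0e-04]
 [ 9.0e-04  1.9e-03 -1.0e+00]] t 10.7667 F [ 0.4  0.6 -3.3] gap 11.73856482246125
```

View pics/w8.png

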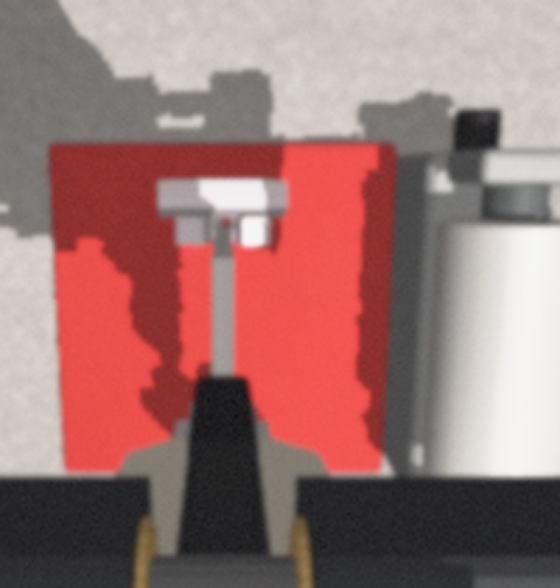

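```bash
python3 -m inch '[[[0,0,-5,0,0,0,1],[0,0,-5,0,0,0,1],[0,0,-5,0,0,0,1],[0,0,-4,0,0,0,1],[0,0,-4,0,0,0,1],[0,0,-4,0,0,0,1],[0,0,-4,0,0,0,1],[0,0,0,0,0,0,1]]]'
python3 - <<'E'
from h import *
relm()
c=bot.capture("wrist");a=c["img"][70:280,240:440];cv2.imwrite("pics/w9.png",cv2.resize(a,None,fx=2.8,fy=2.8,interpolation=cv2.INTER_CUBIC))
c=bot.capture("side");a=c["img"][110:210,290:380];cv2.imwrite("pics/s9.png",cv2.resize(a,None,fx=6,fy=6,interpolation=cv2.INTER_CUBIC))
E
```

```text
clock: 11.48
eef_pos: [0.5403, 0.2082, 0.2026]
orientation: [0.0, 0.727, 0.687, -0.0]
wrist_force: [0.5, -0.1, -3.6]
finger_gap: 0.128
tcp in seat frame mm [  0.2   2.7 180.6] tool axes in seat frame
 [[ 2.1e-03  1.0e+00 -2.0e-04]
 [ 1.0e+00 -2.1e-03 -5.0e-04]
 [-5.0e-04 -2.0e-04 -1.0e+00]] t 11.4833 F [ 0.5 -0.1 -3.6] gap 11.90320147617146
```

View pics/w9.png

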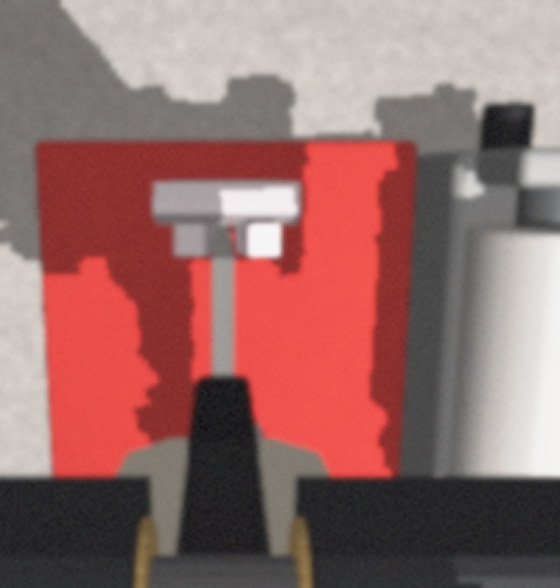

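View pics/s9.png

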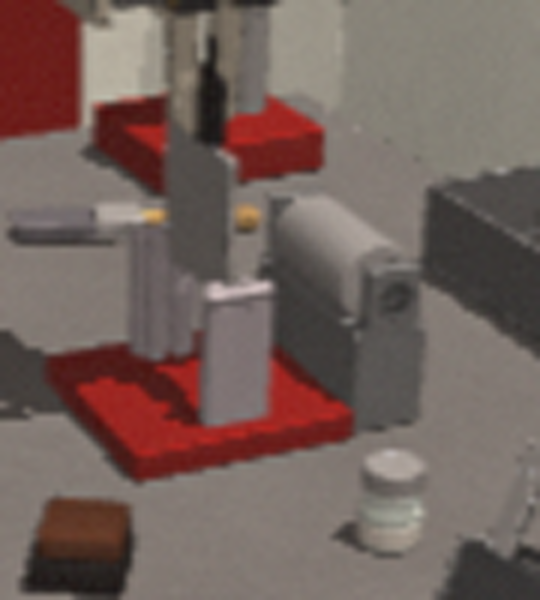

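```bash
python3 -m inch '[[[0.7,-0.4,-3,0,0,0,1],[0,0,-3,0,0,0,1],[0,0,-3,0,0,0,1],[0,0,-3,0,0,0,1],[0,0,-3,0,0,0,1],[0,0,-3,0,0,0,1],[0,0,-3,0,0,0,1],[0,0,0,0,0,0,1]]]'
python3 -c "
from h import *
relm()"
```

```text
clock: 12.25
eef_pos: [0.5416, 0.2079, 0.1821]
orientation: [0.0, 0.727, 0.687, 0.0]
wrist_force: [2.5, -0.4, -4.6]
finger_gap: 0.13
tcp in seat frame mm [  1.5   2.5 160.1] tool axes in seat frame
 [[ 2.2e-03  1.0e+00  1.2e-03]
 [ 1.0e+00 -2.2e-03  1.0e-04]
 [ 1.0e-04  1.2e-03 -1.0e+00]] t 12.25 F [ 2.5 -0.4 -4.6] gap 12.064649204194735
```

```bash
python3 -m inch '[[[0,0,-2.5,0,0,0,1],[0,0,-2.5,0,0,0,1],[0,0,-2.5,0,0,0,1],[0,0,-2.5,0,0,0,1],[0,0,-2.5,0,0,0,1],[0,0,-2.5,0,0,0,1],[0,0,0,0,0,0,1]]]'
python3 -c "
from h import *
relm()"
```

```text
clock: 12.83
eef_pos: [0.5422, 0.2081, 0.1678]
orientation: [0.001, 0.727, 0.687, 0.001]
wrist_force: [4.4, -0.2, -0.4]
finger_gap: 0.128
tcp in seat frame mm [  2.1   2.7 145.8] tool axes in seat frame
 [[ 0.0022  1.      0.0026]
 [ 1.     -0.0022  0.001 ]
 [ 0.001   0.0026 -1.    ]] t 12.8333 F [ 4.4 -0.2 -0.4] gap 11.938525055266952
```

```bash
python3 -m inch '[[[0,0,-2.5,0,0,0,1],[0,0,-2.5,0,0,0,1],[0,0,-2.5,0,0,0,1],[0,0,-2.5,0,0,0,1],[0,0,0,0,0,0,1]]]'
python3 -c "
from h import *
relm()"
```

```text
clock: 13.25
eef_pos: [0.5422, 0.2081, 0.1579]
orientation: [0.001, 0.727, 0.687, 0.001]
wrist_force: [5.5, 0.9, 1.1]
finger_gap: 0.126
tcp in seat frame mm [  2.1   2.7 135.9] tool axes in seat frame
 [[ 2.2e-03  1.0e+00  2.5e-03]
 [ 1.0e+00 -2.2e-03  9.0e-04]
 [ 9.0e-04  2.5e-03 -1.0e+00]] t 13.25 F [5.5 0.9 1.1] gap 11.755745605405254
```

```bash
python3 -m inch '[[[0,0,-2.5,0,0,0,1],[0,0,-2.5,0,0,0,1],[0,0,-2.5,0,0,0,1],[0,0,-2.5,0,0,0,1],[0,0,-2.5,0,0,0,1],[0,0,-2.5,0,0,0,1],[0,0,0,0,0,0,1]]]'
python3 - <<'E'
from h import *
relm()
c=bot.capture("wrist");a=c["img"][70:340,240:440];cv2.imwrite("pics/w10.png",cv2.resize(a,None,fx=2.2,fy=2.2,interpolation=cv2.INTER_CUBIC))
c=bot.capture("side");a=c["img"][110:210,290:380];cv2.imwrite("pics/s10.png",cv2.resize(a,None,fx=6,fy=6,interpolation=cv2.INTER_CUBIC))
E
```

```text
clock: 13.83
eef_pos: [0.5423, 0.208, 0.1427]
orientation: [0.001, 0.727, 0.687, 0.001]
wrist_force: [5.3, -0.3, 0.0]
finger_gap: 0.125
tcp in seat frame mm [  2.1   2.6 120.7] tool axes in seat frame
 [[ 2.3e-03  1.0e+00  2.5e-03]
 [ 1.0e+00 -2.3e-03  7.0e-04]
 [ 7.0e-04  2.5e-03 -1.0e+00]] t 13.8333 F [ 5.3 -0.3  0. ] gap 11.628187951534093
```

View pics/w10.png

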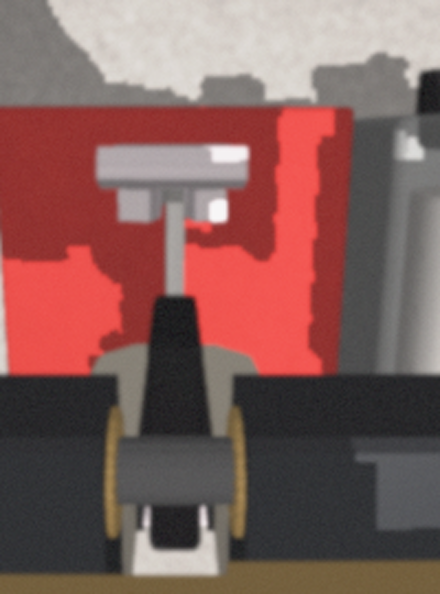

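View pics/s10.png

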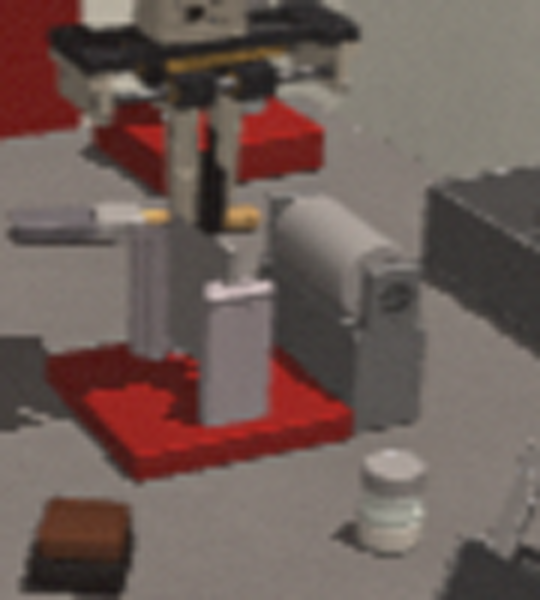

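```bash
python3 -m inch '[[[0,0,-2,0,0,0,1],[0,0,-2,0,0,0,1],[0,0,-2,0,0,0,1],[0,0,-2,0,0,0,1],[0,0,-2,0,0,0,1],[0,0,0,0,0,0,1]]]'
python3 -c "
from h import *
relm()"
python3 -m inch '[[[0,0,-1,0,0,0,1],[0,0,-1,0,0,0,1],[0,0,0,0,0,0,1]]]'
python3 -m inch '[[[0,0,-1,0,0,0,1],[0,0,-1,0,0,0,1],[0,0,0,0,0,0,1]]]'
```

```text
clock: 14.43
eef_pos: [0.5423, 0.208, 0.1328]
orientation: [0.001, 0.727, 0.687, 0.001]
wrist_force: [6.2, -0.7, 1.1]
finger_gap: 0.128
tcp in seat frame mm [  2.1   2.6 110.8] tool axes in seat frame
 [[ 2.3e-03  1.0e+00  2.5e-03]
 [ 1.0e+00 -2.3e-03  7.0e-04]
 [ 7.0e-04  2.5e-03 -1.0e+00]] t 14.4333 F [ 6.2 -0.7  1.1] gap 11.947417385682467
clock: 14.68
eef_pos: [0.5423, 0.208, 0.131]
orientation: [0.001, 0.727, 0.687, 0.001]
wrist_force: [4.7, -0.3, 3.6]
finger_gap: 0.125
clock: 14.93
eef_pos: [0.5424, 0.208, 0.129]
orientation: [0.001, 0.727, 0.687, 0.001]
wrist_force: [5.7, -0.3, 4.7]
finger_gap: 0.127
```

```bash
python3 -m inch '[[[0,0,-1,0,0,0,1],[0,0,0,0,0,0,1]]]'; python3 -m inch '[[[0,0,-1,0,0,0,1],[0,0,0,0,0,0,1]]]'; python3 -m inch '[[[0,0,-1,0,0,0,1],[0,0,0,0,0,0,1]]]'
```

```text
clock: 15.1
eef_pos: [0.5423, 0.208, 0.128]
orientation: [0.001, 0.727, 0.687, 0.001]
wrist_force: [5.7, 0.0, 3.2]
finger_gap: 0.126
clock: 15.27
eef_pos: [0.5424, 0.208, 0.1271]
orientation: [0.001, 0.727, 0.687, 0.001]
wrist_force: [5.4, -0.1, 4.4]
finger_gap: 0.131
clock: 15.43
eef_pos: [0.5424, 0.2082, 0.1264]
orientation: [0.001, 0.727, 0.687, 0.001]
wrist_force: [5.3, -0.5, 8.8]
finger_gap: 0.129
```

```bash
python3 -m inch '[[[0,0,-0.7,0,0,0,1],[0,0,0,0,0,0,1]]]'; python3 -m inch '[[[0,0,-0.7,0,0,0,1],[0,0,0,0,0,0,1]]]'
python3 - <<'E'
from h import *
relm()
c=bot.capture("wrist");a=c["img"][180:340,260:380];cv2.imwrite("pics/w11.png",cv2.resize(a,None,fx=3.6,fy=3.6,interpolation=cv2.INTER_CUBIC))
c=bot.capture("side");a=c["img"][110:210,290:380];cv2.imwrite("pics/s11.png",cv2.resize(a,None,fx=6,fy=6,interpolation=cv2.INTER_CUBIC))
E
```

```text
clock: 15.6
eef_pos: [0.5424, 0.2082, 0.1264]
orientation: [0.0, 0.727, 0.687, 0.002]
wrist_force: [2.5, 0.2, 17.0]
finger_gap: 0.127
clock: 15.77
eef_pos: [0.5425, 0.2083, 0.1263]
orientation: [0.0, 0.727, 0.687, 0.002]
wrist_force: [1.0, -1.0, 24.2]
finger_gap: 0.127
tcp in seat frame mm [  2.4   2.9 104.3] tool axes in seat frame
 [[ 0.0023  1.      0.0031]
 [ 1.     -0.0023  0.0022]
 [ 0.0022  0.0031 -1.    ]] t 15.7667 F [ 1.  -1.  24.2] gap 11.799757552148435
```

View pics/w11.png

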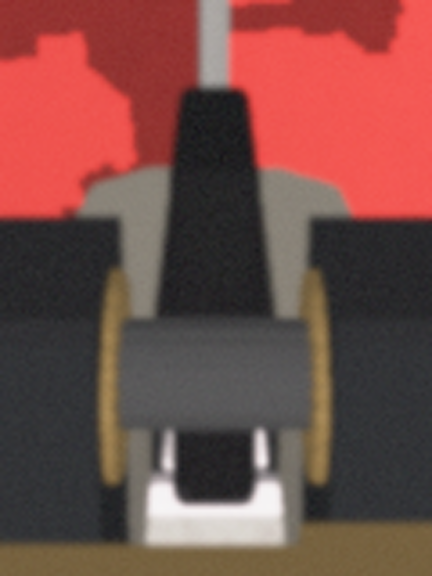

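View pics/s11.png

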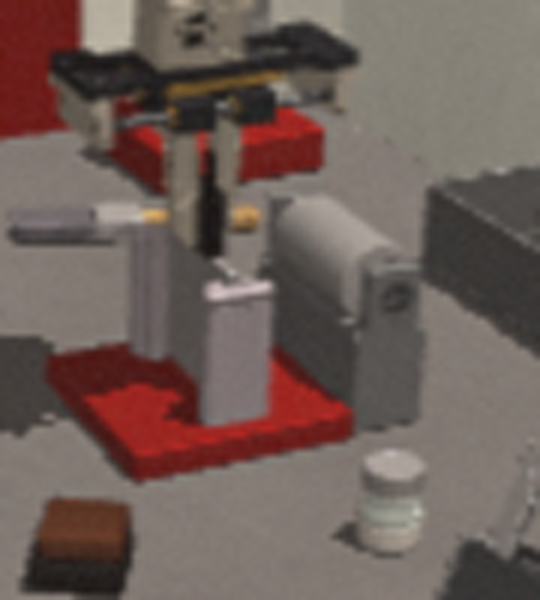

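```bash
python3 -m inch '[[[0,0,0.8,0,0,0,1],[0,0,0.6,0,0,0,1],[0,0,0,0,0,0,0.6],[0,0,0,0,0,0,0.6],[0,0,0,0,0,0,0.6],[0,0,0,0,0,0,0.6],[0,0,0,0,0,0,0.6],[0,0,0,0,0,0,0.6],[0,0,0,0,0,0,0.6],[0,0,0,0,0,0,0.6]]]'
python3 - <<'E'
from h import *
relm()
c=bot.capture("wrist");a=c["img"][70:340,240:440];cv2.imwrite("pics/w12.png",cv2.resize(a,None,fx=2.2,fy=2.2,interpolation=cv2.INTER_CUBIC))
E
```

```text
clock: 16.7
eef_pos: [0.541, 0.2078, 0.1254]
orientation: [-0.0, 0.727, 0.687, -0.0]
wrist_force: [0.1, 0.9, 0.2]
finger_gap: 0.402
tcp in seat frame mm [  0.9   2.4 103.4] tool axes in seat frame
 [[ 0.002  1.    -0.   ]
 [ 1.    -0.002 -0.   ]
 [-0.    -0.    -1.   ]] t 16.7 F [0.1 0.9 0.2] gap 37.385152350453154
```

View pics/w12.png

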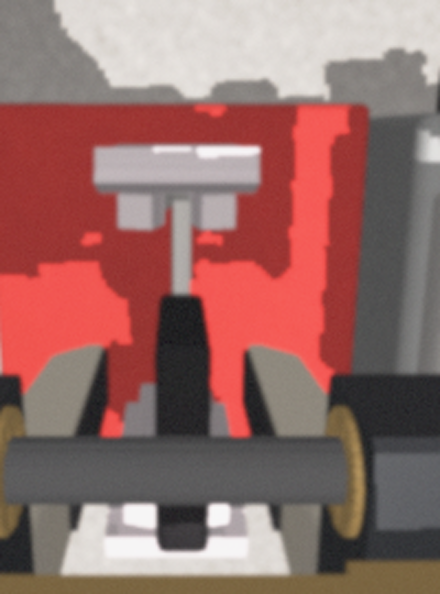

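Released cleanly. Retreating straight up, then checking.

```bash
python3 -m inch '[[[0,0,8,0,0,0,0.6],[0,0,15,0,0,0,0.6],[0,0,25,0,0,0,0.6],[0,0,30,0,0,0,0.6],[0,0,30,0,0,0,0.6],[0,0,30,0,0,0,0.6],[0,0,0,0,0,0,0.6],[0,0,0,0,0,0,0.6]]]'
python3 - <<'E'
from h import *
import pickle
relm()
np.set_printoptions(precision=1,suppress=True)
Rz=R.from_euler("z",MY,degrees=True)
for n in("wrist","side","scene"):
    c=bot.capture(n)
    k=4;im=cv2.resize(c["img"],None,fx=k,fy=k,interpolation=cv2.INTER_CUBIC)
    for x,y,z in[(x,y,z) for x in(-.006,.006) for y in(-.025,.025) for z in(.1,.145)]+[(0,-.05,.1),(0,.05,.1)]:
        u=proj(c,MC+Rz.apply([x,y,z])); cv2.circle(im,tuple(np.int32((u+.5)*k-.5)),2,(0,255,0),-1)
    u=np.int32(proj(c,MC+[0,0,.1])*k); cv2.imwrite(f"pics/{n}13.png",im[max(0,u[1]-250):u[1]+250,max(0,u[0]-350):u[0]+350])
    cv2.imwrite(f"pics/{n}13f.png",c["img"])
a=cv2.imread("pics/side0.png");b=cv2.imread("pics/side13f.png");cv2.imwrite("pics/cmp.png",np.vstack([a[140:400,100:],b[140:400,100:]]))
E
```

```text
clock: 17.42
eef_pos: [0.5418, 0.2081, 0.2657]
orientation: [0.0, 0.727, 0.687, 0.002]
wrist_force: [0.5, -0.0, -0.3]
finger_gap: 0.399
tcp in seat frame mm [  1.7   2.7 243.7] tool axes in seat frame
 [[ 0.002   1.      0.0034]
 [ 1.     -0.002   0.0024]
 [ 0.0024  0.0034 -1.    ]] t 17.4167 F [ 0.5 -0.  -0.3] gap 37.10388113435395
```

View pics/wrist13.png

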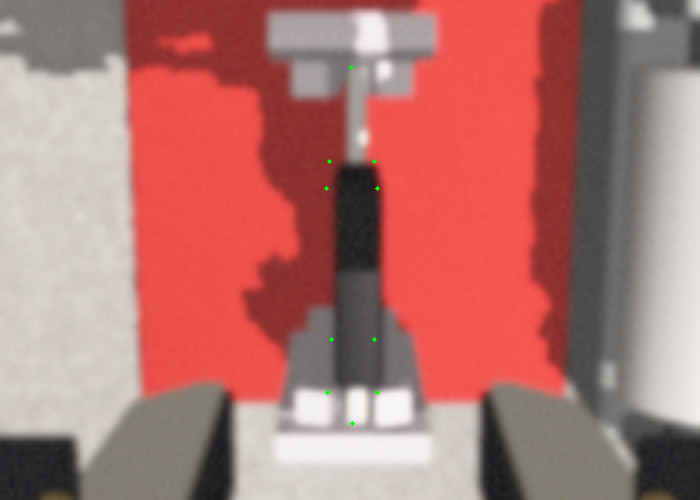

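View pics/side13.png

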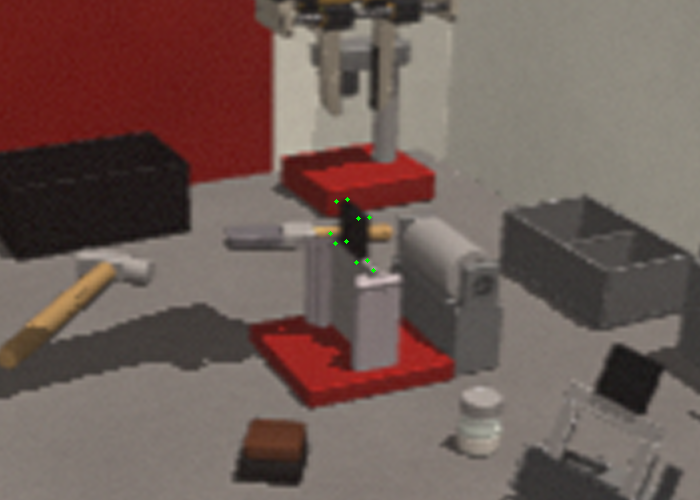

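View pics/cmp.png

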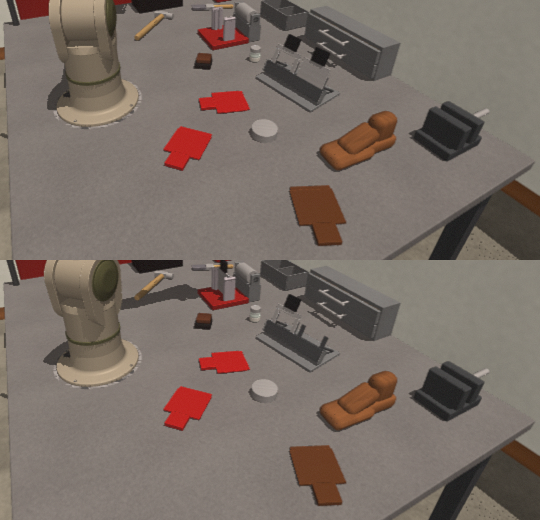

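```bash
python3 -c "
from station import bot
print(bot.sign_off(), bot.observe()['clock'])"
```

```text
the job is handed in; nothing more can be done
the job is handed in; nothing more can be done
```

The solid baffle is in the machine's guides, pressed down to a hard stop on the tray and released. I handed the job in at about 17.6 s of the 54 s allowed; no verdict is reported.

**What I did:** I gripped the solid plate by its block and drew it out along the rack's 25° slope. I stood it upright, turned it to match the machine, and lowered it into the guides past the springs. After it reached the stop I took off the push, opened the fingers and went straight up.

**Fit:**
- **Seating:** the spring push stayed below about 10 N. At the bottom the wrist force climbed to 24 N, under the 45 N limit, with almost no further travel. The height there was within about 1 mm of what a fully seated plate should give.
- **Position:** the last wrist picture shows the plate in both grooves. It sits about 1 mm off centre towards +x, which is where the springs push it. The overlay on the side picture agreed to about 2 mm.

**Other things on the bench:** comparing the first and last side pictures by eye, the frame, last, jar, heel, tin and hammer show no visible shift. The brush is only partly visible in both, so I could not check it as closely.

**Less certain:** the cameras are only good to about 2 mm, so they cannot confirm the last few millimetres of seating. That rests on the force and the arm's measured height. Small mismatches of 1 to 3 mm between the camera overlays and the pictures remained throughout.

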